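# Sort mixed parts and hold the bracket in the fixture's corner

## Task

Three parts lie mixed on the bench behind the trays: put the keypad in the tray that already holds keypads and the round capsule in the tray that already holds capsules, each lying flat with the same side up as now. The aluminium pivot bracket goes to the locating fixture on the left: stand it on the plate with its long side along the far fence and press it into the corner, touching both fences at once so that both spring seat pins are pushed right in. Finish while still holding it pressed there (the pins push it back off the fences when it is let go), and leave the hex key, marker pen and oil bottle where they are.

Things in the scene. Friction and masses are not known exactly. Their poses are not given: they have to be found in the camera images.
- fixture: Locating fixture, fixed on the bench left of the trays: dark steel plate 160 (its x) x 150 (its y) x 12 mm with two steel fences, 18 mm high above the plate, one along its far edge and one along its right edge. Origin: centre of the plate's underside; x points away from the robot, to the far fence, y left, away from the right fence, z up. The fences leave a small relief gap where they meet, in the far right corner.
- far_fence: Steel bar 14 (x) x 105 (y) x 18 mm on the plate; its working face, towards the robot, is the plane x = +50 mm of the fixture, from y = -43 to +62 mm. Screw heads 3.5 mm high stand on it. Origin: centre of the bar's underside. Axes as the fixture's.
- right_fence: Steel bar 105 (x) x 12 (y) x 18 mm on the plate; its working face, towards the left, is the plane y = -55 mm of the fixture, from x = -67 to +38 mm. Screw heads 3.5 mm high stand on it. Origin: centre of the bar's underside. Axes as the fixture's.
- far_pin (a joint): Brass seat pin, 8 mm thick, that stands 4 mm out of the far fence's face at y = -15 mm of the fixture, its axis 6 mm above the plate. 0 = out, grows as it is pushed in, 0.004 m = flush with the fence. Its spring pushes back with 1.8 N at first and 3 N when flush.
- right_pin (a joint): The same in the right fence, at x = +22 mm of the fixture; 0 = out, 0.004 m = flush, 1.8 to 3 N.
- seat (a point): Point on the plate's top face, at x = +22, y = -15 mm of the fixture, 12 mm above the bench: the centre of the bracket's underside lies here when the bracket is home in the corner. Friction of the bracket on plate and fences is 0.5 to 0.7; about 12 N along each of the two directions seats it firmly.
- bracket: Pivot bracket of milled aluminium, 0.17 to 0.35 kg, loose on the bench behind the trays. Foot 56 (its x) x 80 (its y) x 10 mm; on its middle a web 14 mm thick (x): 74 mm long (y) from 10 to 26 mm height, above that 44 mm long up to 58 mm height, with a 17 mm bore through it 44 mm above the underside. Origin: centre of the underside, z up. It is the same after half a turn about z. Gripped by the upper web across its 14 mm, the fingers stay above the fences.
- keypad: Steel keypad module on the bench behind the trays, keys up, 0.11 kg. Face flange 78 (its x) x 62 (its y) mm from 11 to 14 mm height, body under it 68 x 54 mm, keys up to 18 mm. Origin: centre of the underside, z up; x lies roughly left-right.
- capsule: Receiver capsule on the bench behind the trays: black disc with a pale top, 40 mm in diameter, 14 mm high, 0.03 kg. Origin: centre of the underside, z up.
- keypad_tray: Red open steel tray, fixed, 215 (its x) x 300 (its y) x 62 mm high, walls 2 mm, lined with clear film, with a grey board in it whose top, the tray's floor, is 22 mm above the underside, that already holds two keypads in the end towards the robot (near its y = +95 mm). Origin: centre of the underside; its y axis points towards the robot, its x axis to the left. The far half is empty. Any of the three trays in front of the robot may be this one; one of the three is empty.
- capsule_tray: A like tray, same size, board and axes, fixed, that already holds two capsules in the end towards the robot (near its y = +95 mm); the far half is empty.
- hex_key: Steel hex key 40 x 108 x 9 mm lying on the bench, in front of the fixture; must stay where it lies. Origin: centre of the underside, y along its length.
- marker_pen: Marker pen 17 x 130 x 17 mm lying on the bench, behind the fixture; must stay where it lies. Origin: centre of the underside, y along its length.
- oil_bottle: Small oil bottle with a nozzle, 38 mm in diameter, 106 mm tall, standing behind the mixed parts; must stay where it stands. Origin: centre of the underside.
There are look-alikes about, which are no part of the job. Leave any orange or yellow look-alike of the capsule alone.

How it is judged:
On the way, in this order (a step that is already met when the one before it is completed fails the run):
1. the keypad lies in the keypads' tray and the capsule in the capsules' tray, both let go (x of keypad in the frame of keypad_tray between -0.1 and 0.1 m and y of keypad in the frame of keypad_tray between -0.142 and 0.142 m and z of keypad in the frame of keypad_tray below 0.035 m and angle between each of keypad, capsule's own z axis and vertical below 0.15 rad and linear speed of each of keypad, capsule below 0.02 m/s and contact force between each of keypad, capsule and the fingers below 0.05 N and x of capsule in the frame of capsule_tray between -0.1 and 0.1 m and y of capsule in the frame of capsule_tray between -0.142 and 0.142 m and z of capsule in the frame of capsule_tray below 0.035 m), for 0.2 s.
2. the bracket is pressed home in the corner of the fixture (horizontal distance between bracket and seat below 0.003 m and angle between the x axis of bracket and the x axis of fixture, either way round below 0.05 rad and z of bracket in the frame of fixture below 0.0145 m and angle between bracket's own z axis and vertical below 0.05 rad and contact force between bracket and far_fence above 1 N and contact force between bracket and right_fence above 1 N and value of joint each of far_pin, right_pin above 0.003 m and contact force between bracket and the fingers above 2 N and linear speed of bracket below 0.01 m/s), for 0.2 s.
At the end, for the whole second after the job is handed in: Keypad and capsule lie flat, at rest and released in their kinds' trays. The bracket stands flat on the plate within 3 mm and 0.05 rad of its seat, pressing each fence with over 1 N, both pins in by over 3 mm, the fingers still on it with over 2 N, at rest (all of step 1 and all of step 2); the arm keeps its last pose, push and grip.
It fails at once if the hex key is shifted by more than 20 mm (distance of hex_key from where it was at the start of the episode above 0.02 m).
It fails at once if the marker pen is shifted by more than 20 mm (distance of marker_pen from where it was at the start of the episode above 0.02 m).
It fails at once if the oil bottle is shifted by more than 20 mm (distance of oil_bottle from where it was at the start of the episode above 0.02 m).
It also fails if it takes over 70 s, if anything falls off the work surface, if the arm or the gripper's body presses on something with over 40 N, if the wrist force passes 120 N, or if a joint passes its speed limit or range.

## Robot

A 7-joint arm with a two-finger parallel gripper is mounted at the origin on a cart in front of the work surface, level with it; the furniture and walls round the work are solid. World frame = base frame: x ahead of the robot, y to its left, z up, the work surface at z = 0. Lengths are in m, angles in rad, forces in N, time in s.
With the tool pointing down it reaches from about 0.4 to 0.85 m from the base axis. Payload 4.4 kg.
Tool frame: the origin (TCP) lies midway between the tips of the shut fingers; the grasp point (between the pads) lies 19 mm behind it; x points along the fingers, z is the direction in which the jaws open and shut, and the axes are right-handed (so a half turn about x gives the same grasp; the last joint's range is limited). The gripper opens to 94 mm and grips with 3 to 60 N. Pads are 16 mm wide; open, the fingers measure 119 mm over their backs; the gripper's body (75 mm by 177 mm) begins 78 mm behind the grasp point.
Start: joints at [-1.294, 0.628, 0.038, 1.517, -0.027, 0.996, -0.02], TCP at [0.218, 0.612, 0.205] pointing down, gripper open.
Joint ranges: [-3.06, 3.06], [-0.37, 2.12], [-1.25, 1.32], [0.18, 2.47], [-1.1, 4.24], [0.23, 1.98], [-2.94, 2.94]. Speed limits (rad/s): [2.57, 2.57, 3.14, 3.14, 3.14, 3.14, 3.14].

## Interface

Orientations are given as a unit quaternion [x, y, z, w].
In Python, from station import sensors, eyes, ticket gives the robot as it stands.
- The arm moves only by the tool jog_arm, never from a script. Its argument "series" is text: rows parted by semicolons, each of 5 numbers parted by spaces: the shift along the tool's x, y, z in units of 50 mm (1.0 is 50 mm), then the turn about the tool's x in degrees, then the finger opening in mm, from 0 to 94. In form: tx ty tz twist claw; .... A call has 1 to 8 rows; each row shifts and turns the commanded pose from where the row before left it, along the tool's axes as they then stand; what a row does not reach is not made up. A row lasts 1/8 s, in which the tool goes at most 62.5 mm and 10.7 degrees, less where a joint would pass 70% of its speed; a pose out of reach is approached as far as the arm can. A call is refused whole if a number of a shift passes 1 or a number of a turn 10.7, either way. A call with a gripper value outside its range is refused whole. The fingers move at their own pace and stop on an object; "grip_force" is the grip in N (left out, the last holds). Time passes only in rows, so rows that do not move let the fingers close. It gives the time, the measured TCP pose, the force and the opening at its end, in the units of the state.
- sensors.get_obs(): the state, without advancing time (a new reading comes with each control period).
- eyes.get_image(name): name is "scene" or "top" or "wrist"; returns a dict with "image" (400x640x3 uint8, red, green, blue), "fx", "fy", "cx", "cy" (pixels), "extrinsics" (4x4, takes a point from camera to world coordinates); the wrist camera has in their place "tool_from_camera" (4x4, takes a point from camera to tool coordinates, whose origin is the TCP and whose axes are the tool frame's). Camera axes: x right, y down, z forward; pixel columns grow to the right and rows downward; lengths in m; the calibration is good to about 2 mm. A picture is of the moment at which its call begins: read the wrist's pose just before it. There is no depth.
- ticket.hand_in(): hands the job in, once; it reports no verdict.
The state is a dict: "time": time; "joint_positions": joint angles; "dq": joint speeds; "joint_efforts": joint torques, N m; "position": TCP position; "tool_rot": TCP orientation; "contact_force": force on the tool from outside, world axes, zero at the start; "ft_torque": the same for the moment, N m; "finger_gap": finger opening in m.
Only numpy, scipy, OpenCV 4.12 (cv2) and the standard library are available. Lean on these libraries where they do the work, as an engineer would, in place of code of your own. Each camera call takes 0.05 s, during which the arm holds its last target.

## Working session

There is one attempt and no reset: what is moved stays moved. The work goes in short steps, Python scripts to look and compute and a tool call to move; the robot and the scene stay as the last step left them, time stands still between calls to the robot, and variables do not carry over. Pictures are saved under pics/ and viewed, and the job is handed in when it is done.

Besides the shell and the picture viewer there is one more tool, called after ">>>" as name(argument=value, ...), one argument or row to a line, values as JSON. jog_arm: Moves the arm, as the interface text tells. Its arguments: {"type":"object","properties":{"series":{"type":"string"},"grip_force":{"type":"number"}},"required":["series"]}

```bash
ls -la; mkdir -p pics; python3 - <<'E'
from station import sensors, eyes, ticket
import cv2, pickle
o=sensors.get_obs(); print(o)
for n in ("scene","top","wrist"):
    d=eyes.get_image(n); pickle.dump(d,open(f"pics/{n}0.pkl","wb"))
    cv2.imwrite(f"pics/{n}0.png",cv2.cvtColor(d["image"],cv2.COLOR_RGB2BGR))
    print(n,d["fx"],d["fy"],d["cx"],d["cy"],d.get("extrinsics",d.get("tool_from_camera")))
E
```

```text
total 12
drwxr-xr-x  3 agent agent 4096 Dec  7 01:58 .
drwxr-xr-x 23 root  root  4096 Dec  7 01:58 ..
drwxr-xr-x  2 agent agent 4096 Dec  7 01:58 pics
{'time': 0.0, 'joint_positions': array([-1.29382495,  0.6293476 ,  0.03841866,  1.51833149, -0.0269903 ,
        0.99629856, -0.02002856]), 'dq': array([ 2.05156762e-03,  5.88375776e-04, -5.08659448e-04, -5.74396932e-05,
       -2.20117887e-04, -6.37516978e-04,  2.34554338e-03]), 'joint_efforts': array([-1.92604894e-04, -5.49720311e+01,  1.14349511e+00, -1.86641175e+01,
       -5.22058527e-02,  2.35699763e-02,  1.74598113e-04]), 'position': array([0.21820645, 0.61158523, 0.20456443]), 'tool_rot': array([-0.40778529,  0.57848505,  0.40701375,  0.57741321]), 'contact_force': array([-0.56506146,  0.36306962,  0.17130814]), 'ft_torque': array([0.04009531, 0.02035585, 0.0471131 ]), 'finger_gap': 0.09413387877062862}
scene 421.6175632162657 421.6175632162657 312.9226723561572 200.00181824438545 [[-0.8822037   0.40106991 -0.2466973   0.87542718]
 [ 0.47076723  0.74043564 -0.47972208  0.66796474]
 [-0.00973862 -0.5393496  -0.84202563  1.09443866]
 [ 0.          0.          0.          1.        ]]
top 461.38842833921393 461.38842833921393 324.8932509248222 188.6679757743139 [[-0.00891499 -0.98418798  0.17690266  0.29559396]
 [-0.99995025  0.00956586  0.00282672  0.03995986]
 [-0.00447425 -0.17686866 -0.98422429  1.49828783]
 [ 0.          0.          0.          1.        ]]
wrist 335.9153384756958 335.9153384756958 318.9341175424951 201.43498175565256 [[ 3.06495983e-04 -2.73454462e-01  9.61884901e-01 -1.78433408e-01]
 [-2.27594628e-04 -9.61884940e-01 -2.73454401e-01  7.88579064e-02]
 [ 9.99999927e-01 -1.35107160e-04 -3.57050637e-04  4.35918511e-04]
 [ 0.00000000e+00  0.00000000e+00  0.00000000e+00  1.00000000e+00]]
```

View pics/top0.png

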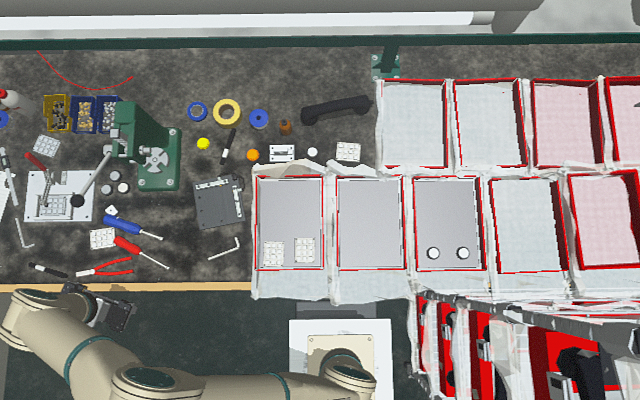

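View pics/scene0.png

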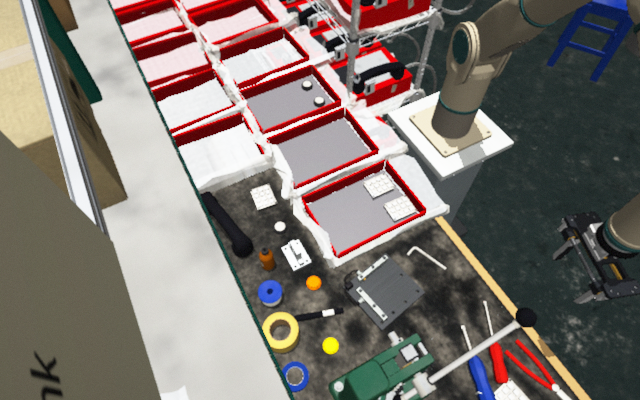

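View pics/wrist0.png

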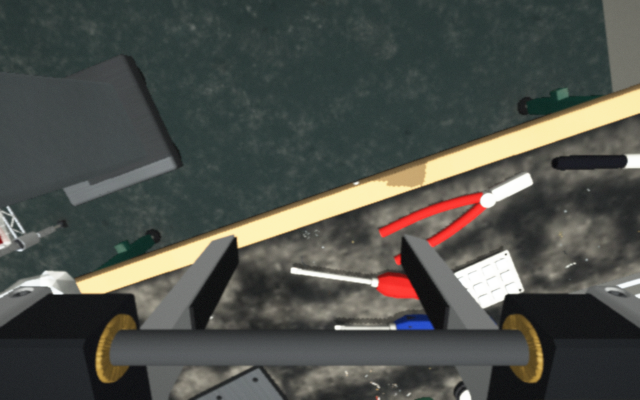

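The top view shows the bracket at about (282,153), the capsule at (312,152) and the keypad at (348,151). The keypad tray is the left one, the middle tray is empty, and the capsule tray is the right one. The fixture is at (219,203). I'll zoom in to measure.

```bash
cat > h.py <<'E'
import numpy as np, cv2, pickle
from scipy.spatial.transform import Rotation as R
def ray(d,u,v,z,pose=None):
    E=d["extrinsics"] if "extrinsics" in d else pose@d["tool_from_camera"]
    c=np.array([(u-d["cx"])/d["fx"],(v-d["cy"])/d["fy"],1.])
    r=E[:3,:3]@c; o=E[:3,3]
    return o+r*(z-o[2])/r[2]
def proj(d,p,pose=None):
    E=d["extrinsics"] if "extrinsics" in d else pose@d["tool_from_camera"]
    c=np.linalg.inv(E)@np.append(p,1.)
    return np.array([d["fx"]*c[0]/c[2]+d["cx"],d["fy"]*c[1]/c[2]+d["cy"]])
def pose(o):
    T=np.eye(4);T[:3,:3]=R.from_quat(o["tool_rot"]).as_matrix();T[:3,3]=o["position"];return T
E
python3 - <<'E'
from h import *
d=pickle.load(open("pics/top0.pkl","rb")); im=cv2.cvtColor(d["image"],cv2.COLOR_RGB2BGR)
cv2.imwrite("pics/topz1.png",cv2.resize(im[110:180,250:380],None,fx=6,fy=6,interpolation=cv2.INTER_NEAREST))
cv2.imwrite("pics/topz2.png",cv2.resize(im[110:270,185:265],None,fx=3.7,fy=3.7,interpolation=cv2.INTER_NEAREST))
print(R.from_quat([-0.40778529,  0.57848505,  0.40701375,  0.57741321]).as_matrix())
E
```

```text
[[-6.10287937e-04 -9.41825616e-01  3.36101378e-01]
 [-1.76515594e-03  3.36101932e-01  9.41823962e-01]
 [-9.99998256e-01 -1.84875404e-05 -1.86758804e-03]]
```

View pics/topz1.png

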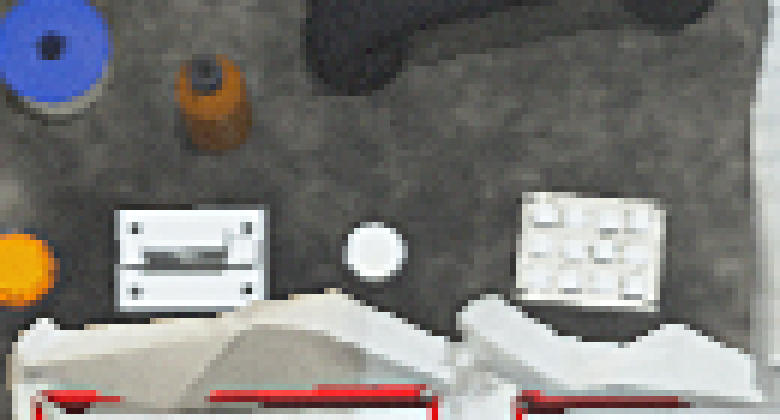

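View pics/topz2.png

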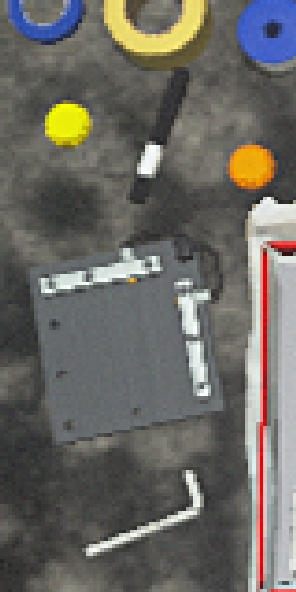

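The zoom shows the bracket's foot at rows 145-162 and columns 269-294, with its long side left-right. The capsule is at about (312.5,152), and the keypad at columns 336-360, slightly rotated. The fixture is rotated by about 10°. Next I'll measure.

```bash
python3 - <<'E'
from h import *
d=pickle.load(open("pics/top0.pkl","rb")); s=pickle.load(open("pics/scene0.pkl","rb"))
im=d["image"]; hsv=cv2.cvtColor(im,cv2.COLOR_RGB2HSV)
def comp(box,th,z,zb):
    u0,v0,u1,v1=box
    m=((hsv[v0:v1,u0:u1,2]>th)&(hsv[v0:v1,u0:u1,1]<60)).astype(np.uint8)
    n,l,st,c=cv2.connectedComponentsWithStats(m)
    for i in range(1,n):
        if st[i,4]<40: continue
        cn=cv2.findContours((l==i).astype(np.uint8),0,2)[0][0]
        r=cv2.minAreaRect(cn); (cu,cv),wh,a=r
        bp=cv2.boxPoints(r)+[u0,v0]
        P=np.array([ray(d,*b,z)[:2] for b in bp])
        e=P[1]-P[0];f=P[2]-P[1]
        print(box,st[i],"ctr",P.mean(0).round(4),"mom",ray(d,c[i][0]+u0,c[i][1]+v0,z)[:2].round(4),"edges",np.linalg.norm(e).round(4),np.degrees(np.arctan2(e[1],e[0])).round(1),np.linalg.norm(f).round(4))
comp((266,143,298,163),150,.010,0)
comp((302,142,322,160),150,.014,0)
comp((332,138,364,163),150,.014,0)
red=((hsv[...,0]<6)|(hsv[...,0]>174))&(hsv[...,1]>180)&(hsv[...,2]>120)
for nm,(u0,v0,u1,v1) in dict(L=(245,165,330,280),M=(331,165,410,280),Rr=(410,165,486,280)).items():
    vv,uu=np.nonzero(red[v0:v1,u0:u1]); uu+=u0;vv+=v0
    hull=cv2.convexHull(np.c_[uu,vv].astype(np.float32)); r=cv2.minAreaRect(hull)
    P=np.array([ray(d,*b,.062)[:2] for b in cv2.boxPoints(r)])
    print(nm,P.mean(0),np.linalg.norm(P[1]-P[0]),np.linalg.norm(P[2]-P[1]),(P[1]-P[0]), [x.round(3) for x in P])
for n,(u,v,z) in dict(oilbase=(286,134,0),kp1=(273,252,.04),kp2=(305,250,.04),c1=(433,253,.036),c2=(463,253,.036),pen=(228,146,.01),hexbend=(238,247,0)).items(): print(n,ray(d,u,v,z).round(3))
E
```

```text
(266, 143, 298, 163) [  4   2  28  18 373] ctr [0.6833 0.1808] mom [0.6836 0.1852] edges 0.0901 -90.6 0.0582
(302, 142, 322, 160) [ 6  5 10 10 74] ctr [0.6888 0.0862] mom [0.6884 0.0856] edges 0.0313 -63.2 0.029
(332, 138, 364, 163) [  4   4  25  20 431] ctr [ 0.6877 -0.033 ] mom [ 0.6876 -0.0331] edges 0.0622 -5.4 0.0793
L [0.45021823 0.15717427] 0.21638204514051665 0.2975008943422125 [-0.0021328  -0.21637153] [array([0.6  , 0.266]), array([0.598, 0.05 ]), array([0.3  , 0.052]), array([0.302, 0.261])]
M [ 0.46237792 -0.09771197] 0.22012398202731015 0.324681236518998 [ 0.00261075 -0.2201085 ] [array([0.623, 0.011]), array([ 0.626, -0.209]), array([ 0.301, -0.203]), array([0.299, 0.009])]
Rr [ 0.45777969 -0.3409493 ] 0.22197957690208636 0.3318781838342481 [ 0.00914367 -0.22179118] [array([ 0.619, -0.231]), array([ 0.628, -0.453]), array([ 0.296, -0.446]), array([ 0.288, -0.233])]
oilbase [0.753 0.174 0.   ]
kp1 [0.358 0.209 0.04 ]
kp2 [0.363 0.108 0.04 ]
c1 [ 0.35  -0.293  0.036]
c2 [ 0.349 -0.387  0.036]
pen [0.711 0.366 0.01 ]
hexbend [0.376 0.327 0.   ]
```

```bash
python3 - <<'E'
from h import *
s=pickle.load(open("pics/scene0.pkl","rb")); im=cv2.cvtColor(s["image"],cv2.COLOR_RGB2BGR)
cv2.imwrite("pics/sc1.png",cv2.resize(im[170:340,190:450],None,fx=3,fy=3,interpolation=cv2.INTER_CUBIC))
d=pickle.load(open("pics/top0.pkl","rb")); im=cv2.cvtColor(d["image"],cv2.COLOR_RGB2BGR)
cv2.imwrite("pics/topz3.png",cv2.resize(im[170:240,190:250],None,fx=8,fy=8,interpolation=cv2.INTER_NEAREST))
E
```

```text
(no output)
```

View pics/sc1.png

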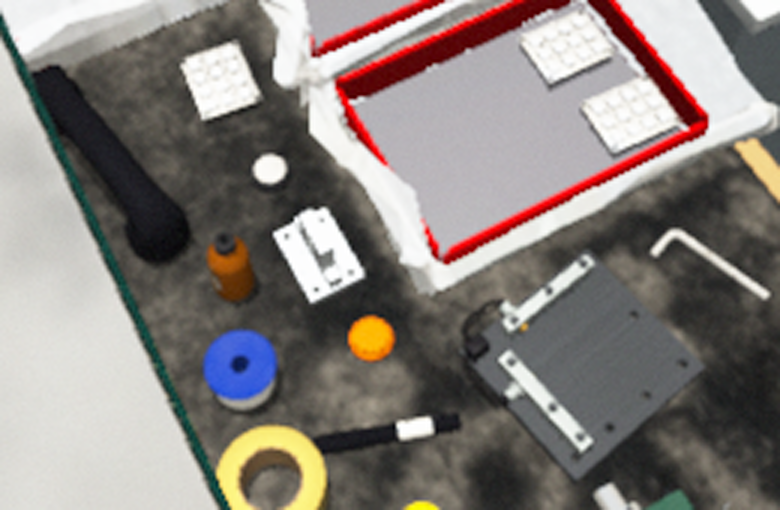

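View pics/topz3.png

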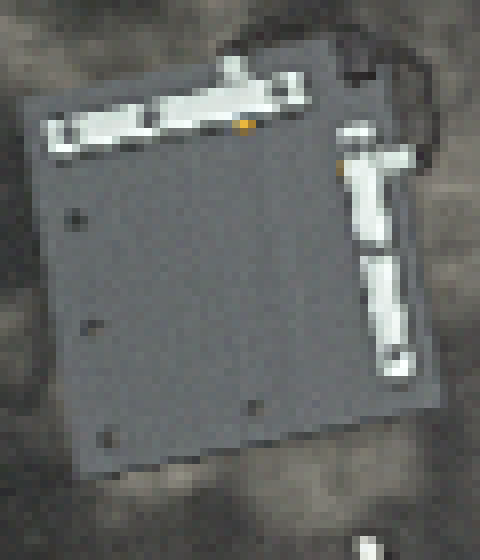

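```bash
cat >> h.py <<'E'
def go(x,y,z,yaw=None):
    "total shift in tool units (after a twist to tool-z yaw, deg) from the measured pose"
    from station import sensors
    o=sensors.get_obs();T=pose(o);zz=T[:3,2]
    cur=np.degrees(np.arctan2(zz[1],zz[0])); tw=0
    if yaw is not None: tw=-(((yaw-cur)+180)%360-180)
    Rn=T[:3,:3]@R.from_euler('x',tw,degrees=True).as_matrix()
    print("t",round(o["time"],2),"pos",o["position"].round(4),"yaw",cur.round(2),"tilt",np.round(T[:3,0],4),"F",o["contact_force"].round(1),"gap",round(o["finger_gap"],4))
    print("twist",round(tw,2),"units",((Rn.T@(np.array([x,y,z])-T[:3,3]))/.05).round(3))
def snap(name,tag):
    from station import sensors,eyes
    o=sensors.get_obs();d=eyes.get_image(name);d["pose"]=pose(o)
    pickle.dump(d,open(f"pics/{tag}.pkl","wb"));cv2.imwrite(f"pics/{tag}.png",cv2.cvtColor(d["image"],cv2.COLOR_RGB2BGR));return d
E
python3 -c "
from h import *
go(.688,-.033,.15,84.6)"
```

```text
t 0.15 pos [0.2183 0.6117 0.2048] yaw 70.36 tilt [-4.0e-04 -1.3e-03 -1.0e+00] F [-0.6  0.5 -0.3] gap 0.094
twist -14.24 units [  1.109 -10.566 -11.952]
```

>>> jog_arm(
  series="0 0 0 -7.12 94; 0 0 0 -7.12 94; 0 -0.6 -0.7 0 94; 0 -0.7 -0.75 0 94; 0 -0.7 -0.75 0 94; 0 -0.7 -0.75 0 94; 0 -0.7 -0.75 0 94; 0 -0.7 -0.75 0 94",
  grip_force=20,
)

```text
time: 1.15
position: [0.4024, 0.3699, 0.2054]
tool_rot: [-0.476, 0.523, 0.476, 0.523]
contact_force: [0.9, 1.4, 0.6]
finger_gap: 0.0942
```

>>> jog_arm(
  series="0 -0.7 -0.75 0 94; 0 -0.7 -0.75 0 94; 0 -0.7 -0.75 0 94; 0 -0.7 -0.75 0 94; 0 -0.6 -0.75 0 94; 0 -0.5 -0.75 0 94; 0 -0.4 -0.75 0 94; 0 -0.2 -0.5 0 94",
)

```text
time: 2.15
position: [0.5991, 0.0612, 0.2051]
tool_rot: [-0.475, 0.524, 0.475, 0.523]
contact_force: [-0.0, 0.8, -0.2]
finger_gap: 0.0942
```

```bash
python3 -c "
from h import *
go(.688,-.033,.15,84.6); snap('wrist','w1')"
```

```text
t 2.15 pos [0.5991 0.0612 0.2051] yaw 84.45 tilt [-3.e-04 -1.e-03 -1.e+00] F [-0.   0.8 -0.2] gap 0.0942
twist -0.15 units [ 1.103 -1.947 -1.706]
```

View pics/w1.png

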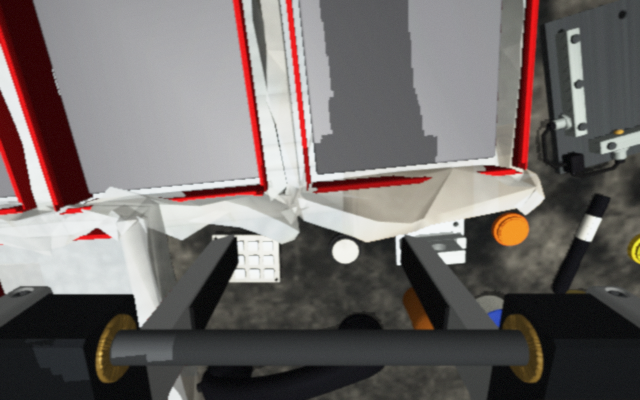

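The wrist view has its rows pointing away from the robot. It shows the capsule at (345,250), the keypad at about (248,258) partly behind a finger, and the bracket at (432,242).

```bash
python3 -c "
from h import *
d=pickle.load(open('pics/w1.pkl','rb'));P=d['pose']
print(ray(d,345,250.5,.014,P),'kp corners',ray(d,279.5,237,.014,P),ray(d,279,283,.014,P))
t=pickle.load(open('pics/top0.pkl','rb'))
from math import *
c=np.array([.6877,-.033]);ax=radians(84.6);X=np.array([cos(ax),sin(ax)]);Y=np.array([-sin(ax),cos(ax)])
for a,b in((1,1),(1,-1)): print('exp',c+X*.039*a+Y*.031*b)
"
```

```text
[0.68876976 0.08355111 0.014     ] kp corners [0.66410704 0.00798844 0.014     ] [ 7.24143234e-01 -4.28023594e-04  1.40000000e-02]
exp [0.6605078  0.00874427]
exp [0.72223265 0.00290956]
```

>>> jog_arm(
  series="0 -0.6 -0.5 0 94; 0 -0.7 -0.6 0 94; 0 -0.6 -0.55 0 94; 0.6 -0.05 -0.04 0 94; 0.7 0 0 0 94; 0.7 0 0 0 94; 0 0 0 0 94; 0 0 0 0 94",
)

```text
time: 3.2
position: [0.6884, -0.0287, 0.1066]
tool_rot: [-0.476, 0.522, 0.476, 0.523]
contact_force: [0.1, -0.3, 0.7]
finger_gap: 0.0943
```

```bash
python3 -c "
from h import *
go(.688,-.033,.005,84.3); snap('wrist','w2')"
```

```text
t 3.2 pos [ 0.6884 -0.0287  0.1066] yaw 84.63 tilt [ 1.5e-03  2.0e-04 -1.0e+00] F [ 0.1 -0.3  0.7] gap 0.0943
twist 0.33 units [ 2.032  0.003 -0.087]
```

View pics/w2.png

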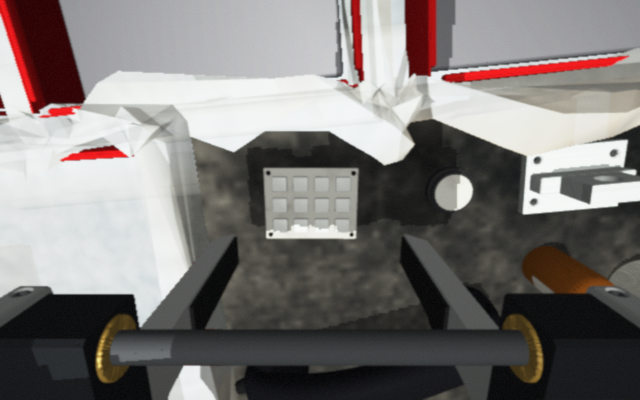

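The keypad is in full view, with corners at (264,168), (358,168), (358,238) and (265,238). The capsule is at (454,192), and the bracket is on the right.

```bash
python3 -c "
from h import *
d=pickle.load(open('pics/w2.pkl','rb'));P=d['pose']
C=np.array([ray(d,u,v,.014,P)[:2] for u,v in((264,168),(358,168),(358,238),(265,238))]);print(C,C.mean(0))
v=C[1]-C[0];print(np.degrees(np.arctan2(v[1],v[0])),np.linalg.norm(v));v=C[3]-C[0];print(np.linalg.norm(v))
print('caps',ray(d,454,192,.014,P)[:2])
go(*C.mean(0),.004,84.5)
"
```

```text
[[ 0.65440338 -0.07038381]
 [ 0.66160295  0.00594386]
 [ 0.72280276  0.00214034]
 [ 0.71523917 -0.07801726]] [ 0.68851207 -0.03507922]
84.61154254801143 0.0766664597715024
0.06131283504370548
caps [0.68927427 0.08422814]
t 3.25 pos [ 0.6889 -0.0289  0.1072] yaw 84.61 tilt [ 2.8e-03  1.0e-04 -1.0e+00] F [ 0.1 -0.7  0.8] gap 0.0938
twist 0.11 units [ 2.064e+00  1.000e-03 -1.250e-01]
```

>>> jog_arm(
  series="0 0 -0.12 0 94; 0.7 0 0 0 94; 0.7 0 0 0 94; 0.5 0 0 0 94; 0.1 0 0 0 94; 0 0 0 0 94",
)

```text
time: 4.0
position: [0.6878, -0.0357, 0.0065]
tool_rot: [-0.476, 0.523, 0.475, 0.523]
contact_force: [0.4, 0.4, 0.6]
finger_gap: 0.0943
```

```bash
python3 -c "
from h import *
go(.688,-.035,.004,84.3)"
```

```text
t 4.0 pos [ 0.6878 -0.0357  0.0065] yaw 84.58 tilt [ 1.4e-03 -2.0e-04 -1.0e+00] F [0.4 0.4 0.6] gap 0.0943
twist 0.28 units [ 0.049 -0.002  0.013]
```

>>> jog_arm(
  series="0.06 0 0 0 94; 0 0 0 0 60; 0 0 0 0 60; 0 0 0 0 60; 0 0 0 0 60; 0 0 0 0 60",
  grip_force=25,
)

```text
time: 4.75
position: [0.6874, -0.0353, 0.003]
tool_rot: [-0.476, 0.523, 0.476, 0.523]
contact_force: [-0.9, -0.2, 4.2]
finger_gap: 0.0773
```

>>> jog_arm(
  series="-0.4 0 0 0 60; -0.7 0 0 0 60; -0.8 0 0 0 60; -0.7 0 0 0 60; -0.4 0 0 0 60; 0 0 0 0 60",
)

```text
time: 5.5
position: [0.6884, -0.0353, 0.155]
tool_rot: [-0.477, 0.522, 0.475, 0.524]
contact_force: [0.0, 0.5, -0.9]
finger_gap: 0.0776
```

```bash
python3 -c "
from h import *
go(.53,.155,.03,90)
snap('wrist','w3')"
```

```text
t 5.5 pos [ 0.6884 -0.0353  0.155 ] yaw 84.6 tilt [ 4.2e-03 -1.0e-04 -1.0e+00] F [ 0.   0.5 -0.9] gap 0.0776
twist -5.4 units [2.486 3.177 3.807]
```

View pics/w3.png

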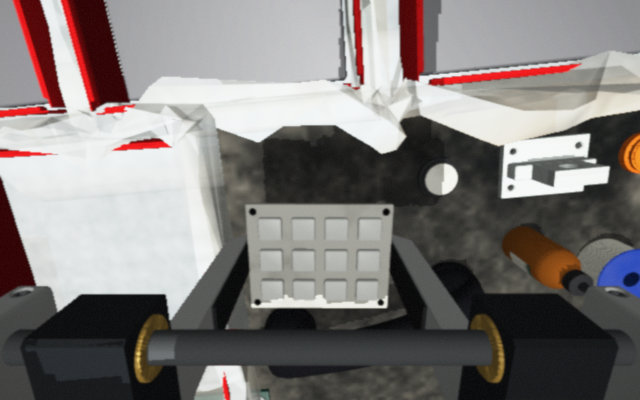

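The keypad is held level between the fingers at (320,255). Now over to the left tray.

>>> jog_arm(
  series="0 0 0 -5.4 60; 0 0.5 0.6 0 60; 0 0.6 0.7 0 60; 0 0.6 0.7 0 60; 0 0.6 0.7 0 60; 0 0.5 0.65 0 60; 0 0.35 0.4 0 60; 0 0 0 0 60",
)

```text
time: 6.55
position: [0.5273, 0.1541, 0.1515]
tool_rot: [-0.5, 0.5, 0.502, 0.498]
contact_force: [-0.3, -0.8, -0.1]
finger_gap: 0.0773
```

```bash
python3 -c "
from h import *
go(.53,.155,.03,90)
snap('wrist','w4');snap('top','t4')"
```

```text
t 6.55 pos [0.5273 0.1541 0.1515] yaw 90.24 tilt [-3.2e-03  1.0e-04 -1.0e+00] F [-0.3 -0.8 -0.1] gap 0.0773
twist 0.24 units [ 2.429 -0.062  0.018]
```

View pics/w4.png

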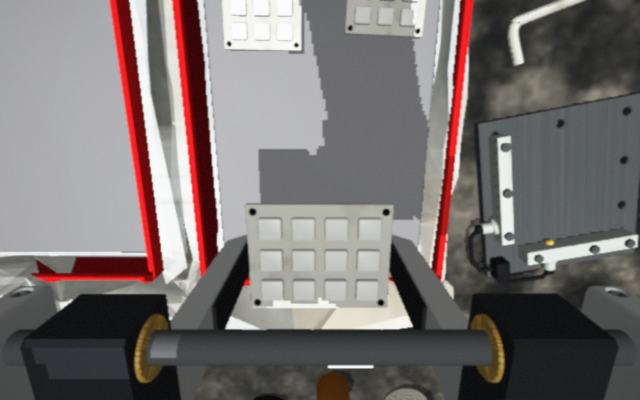

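View pics/t4.png

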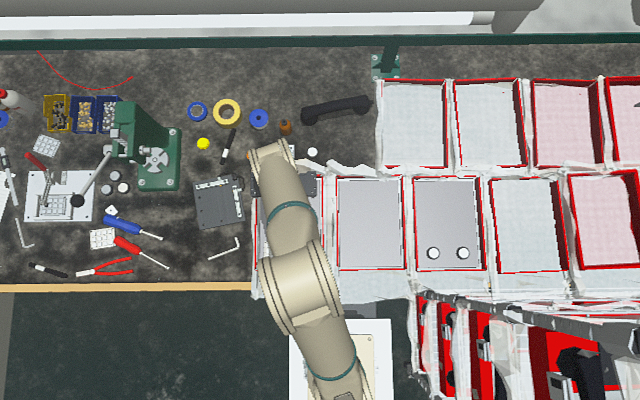

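The keypad is above the empty far half of its tray, with the two existing keypads visible nearer the robot. The fixture is in view on the right. Lowering now.

>>> jog_arm(
  series="0.3 0.3 0 0 60; 0.6 0.2 0 0 60; 0.6 0 0 0 60; 0.5 0 0 0 60; 0.3 0 0 0 60; 0.1 0 0 0 60; 0 0 0 0 60",
)

```text
time: 7.52
position: [0.505, 0.1519, 0.0326]
tool_rot: [-0.5, 0.5, 0.5, 0.5]
contact_force: [0.3, 0.4, -1.3]
finger_gap: 0.0774
```

```bash
python3 -c "
from h import *
go(.5,.155,.026,90)"
```

```text
t 7.53 pos [0.505  0.1519 0.0326] yaw 89.97 tilt [ 3.e-04 -0.e+00 -1.e+00] F [ 0.3  0.4 -1.3] gap 0.0774
twist -0.03 units [0.131 0.101 0.061]
```

>>> jog_arm(
  series="0.06 0 0 0 60; 0.06 0 0 0 60; 0.02 0 0 0 60; 0 0 0 0 60",
)

```text
time: 8.02
position: [0.5046, 0.1523, 0.0255]
tool_rot: [-0.5, 0.5, 0.5, 0.5]
contact_force: [0.9, -0.5, -1.3]
finger_gap: 0.0771
```

>>> jog_arm(
  series="0.02 0 0 0 60; 0 0 0 0 94; 0 0 0 0 94; 0 0 0 0 94",
)

```text
time: 8.52
position: [0.5046, 0.1523, 0.0244]
tool_rot: [-0.5, 0.5, 0.5, 0.5]
contact_force: [-0.2, -0.6, -0.2]
finger_gap: 0.0941
```

>>> jog_arm(
  series="-0.5 0 0 0 94; -0.7 0 0 0 94; -0.7 0 0 0 94; -0.6 0 0 0 94; 0 0 0 0 94",
)

```text
time: 9.15
position: [0.5062, 0.1527, 0.1515]
tool_rot: [-0.501, 0.499, 0.499, 0.502]
contact_force: [0.7, 0.4, 1.1]
finger_gap: 0.094
```

```bash
python3 -c "
from h import *
go(.689,.0845,.12,90);snap('wrist','w5')"
```

```text
t 9.15 pos [0.5062 0.1527 0.1515] yaw 89.99 tilt [ 0.0045  0.0016 -1.    ] F [0.7 0.4 1.1] gap 0.094
twist -0.01 units [ 0.643 -3.654 -1.365]
```

View pics/w5.png

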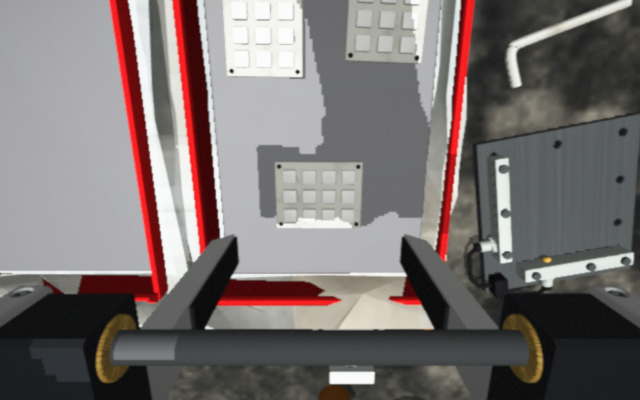

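The keypad lies flat and released at (319,195) in its tray. The fixture is clearly visible at (478-640,115-300). Next, the capsule.

>>> jog_arm(
  series="0 -0.5 -0.15 0 70; 0 -0.7 -0.25 0 70; 0 -0.7 -0.25 0 70; 0 -0.7 -0.25 0 70; 0 -0.7 -0.25 0 70; 0.4 -0.36 -0.22 0 70; 0.4 0 0 0 70; 0 0 0 0 70",
)

```text
time: 10.2
position: [0.6841, 0.0843, 0.1059]
tool_rot: [-0.498, 0.502, 0.502, 0.498]
contact_force: [0.1, 0.5, -0.4]
finger_gap: 0.0703
```

```bash
python3 -c "
from h import *
go(.689,.0845,.003,90);snap('wrist','w6')"
```

```text
t 10.2 pos [0.6841 0.0843 0.1059] yaw 90.04 tilt [-7.4e-03 -3.0e-04 -1.0e+00] F [ 0.1  0.5 -0.4] gap 0.0703
twist 0.04 units [ 2.057 -0.113  0.004]
```

View pics/w6.png

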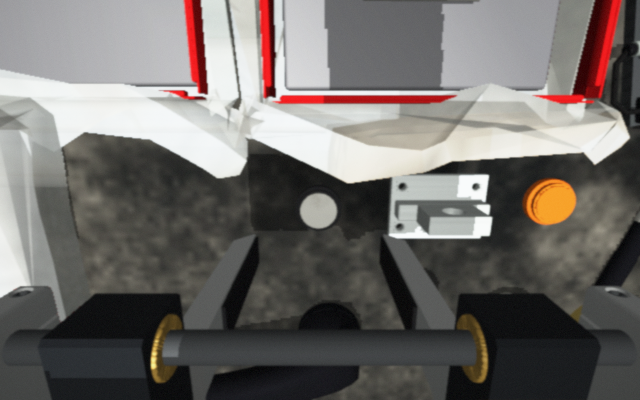

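The capsule is centred at (319,211) and the bracket foot spans (389-490,175-237).

```bash
python3 -c "
from h import *
d=pickle.load(open('pics/w6.pkl','rb'));P=d['pose']
print(ray(d,319,211,.014,P));
for u,v in((389.5,175),(488,174.5),(490.5,238),(390,238)): print(ray(d,u,v,.01,P))
go(.689,.0845,.003,90)"
```

```text
[0.68986101 0.08435308 0.014     ]
[0.65977675 0.1429105  0.01      ]
[0.6593085  0.22467561 0.01      ]
[0.71570441 0.2344478  0.01      ]
[0.71576168 0.14650711 0.01      ]
t 10.25 pos [0.6853 0.0848 0.1076] yaw 90.07 tilt [-4.4e-03  3.0e-04 -1.0e+00] F [-0.6  0.1  0.2] gap 0.0697
twist 0.07 units [ 2.092 -0.083 -0.006]
```

>>> jog_arm(
  series="0.6 -0.06 0 0 70; 0.7 0 0 0 70; 0.5 0 0 0 70; 0.2 0 0 0 70; 0.05 0 0 0 70; 0 0 0 0 70",
)

```text
time: 11.0
position: [0.6913, 0.0841, 0.0082]
tool_rot: [-0.5, 0.499, 0.5, 0.5]
contact_force: [0.3, 0.3, 0.7]
finger_gap: 0.0699
```

```bash
python3 -c "
from h import *
go(.6895,.0845,.003,90)"
```

```text
t 11.0 pos [0.6913 0.0841 0.0082] yaw 90.01 tilt [ 1.7e-03  4.0e-04 -1.0e+00] F [0.3 0.3 0.7] gap 0.0699
twist 0.01 units [0.103 0.036 0.009]
```

>>> jog_arm(
  series="0.1 0.03 0 0 70; 0 0 0 0 25; 0 0 0 0 25; 0 0 0 0 25; 0 0 0 0 25; 0 0 0 0 25; 0 0 0 0 25",
  grip_force=15,
)

```text
time: 11.88
position: [0.6892, 0.0837, 0.0021]
tool_rot: [-0.5, 0.5, 0.5, 0.5]
contact_force: [-0.2, 0.6, 0.3]
finger_gap: 0.0396
```

>>> jog_arm(
  series="-0.4 0 0 0 25; -0.7 0 0 0 25; -0.8 0 0 0 25; -0.7 0 0 0 25; -0.5 0.1 -0.2 0 25; 0 0.2 -0.6 0 25; 0 0.35 -0.9 0 25; 0 0.35 -0.9 0 25",
)

```text
time: 12.88
position: [0.6378, -0.0483, 0.1575]
tool_rot: [-0.5, 0.5, 0.5, 0.5]
contact_force: [0.0, -0.3, -0.6]
finger_gap: 0.0397
```

```bash
python3 -c "
from h import *
go(.505,-.34,.03,90);snap('wrist','w7')"
```

```text
t 12.88 pos [ 0.6378 -0.0483  0.1575] yaw 90.0 tilt [-4.e-04 -7.e-04 -1.e+00] F [ 0.  -0.3 -0.6] gap 0.0397
twist -0.0 units [ 2.554  2.655 -5.831]
```

View pics/w7.png

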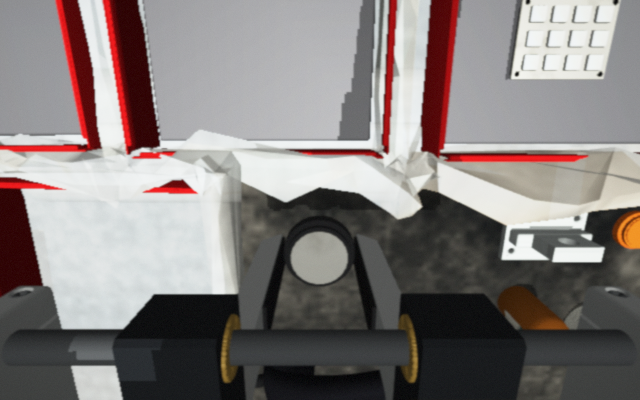

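The capsule is held level at (320,257), pale side up. On to the right-hand tray.

>>> jog_arm(
  series="0 0.4 -0.85 0 25; 0 0.4 -0.85 0 25; 0 0.4 -0.85 0 25; 0 0.4 -0.85 0 25; 0 0.4 -0.8 0 25; 0 0.3 -0.7 0 25; 0 0.1 -0.3 0 25; 0 0 0 0 25",
)

```text
time: 13.92
position: [0.5187, -0.3069, 0.1571]
tool_rot: [-0.499, 0.5, 0.5, 0.501]
contact_force: [-0.0, 0.2, -0.0]
finger_gap: 0.0395
```

```bash
python3 -c "
from h import *
go(.505,-.34,.024,90);snap('wrist','w8')"
```

```text
t 13.93 pos [ 0.5187 -0.3069  0.1571] yaw 89.89 tilt [ 1.e-04  1.e-04 -1.e+00] F [-0.   0.2 -0. ] gap 0.0395
twist -0.11 units [ 2.662  0.275 -0.663]
```

View pics/w8.png

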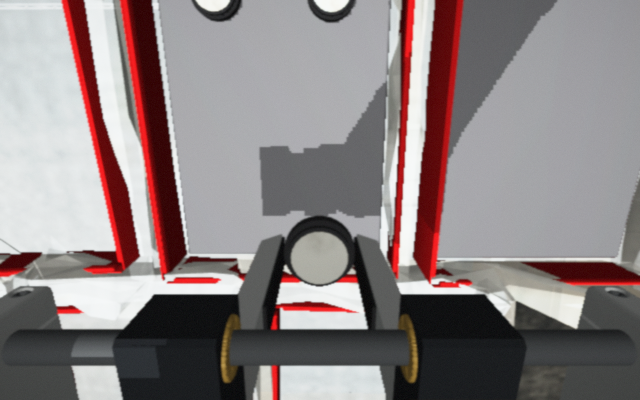

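The tool is above the capsule tray, with its two capsules at the top of the view at (216,5) and (331,5). I'll shift and lower.

>>> jog_arm(
  series="0 0.2 -0.3 0 25; 0.3 0.2 -0.3 0 25; 0.6 0 -0.06 0 25; 0.6 0 0 0 25; 0.5 0 0 0 25; 0.3 0 0 0 25; 0.2 0 0 0 25; 0 0 0 0 25",
)

```text
time: 14.98
position: [0.4988, -0.3393, 0.0315]
tool_rot: [-0.5, 0.5, 0.5, 0.5]
contact_force: [0.1, 0.1, -0.4]
finger_gap: 0.0399
```

```bash
python3 -c "
from h import *
go(.505,-.34,.024,90)"
```

```text
t 14.97 pos [ 0.4988 -0.3393  0.0315] yaw 90.0 tilt [-7.e-04  4.e-04 -1.e+00] F [ 0.1  0.1 -0.4] gap 0.0399
twist -0.0 units [ 0.15  -0.125 -0.015]
```

>>> jog_arm(
  series="0.08 0 0 0 25; 0.05 0 0 0 25; 0 0 0 0 25; 0 0 0 0 80; 0 0 0 0 80; 0 0 0 0 80; -0.4 0 0 0 80; -0.7 0 0 0 80",
)

```text
time: 15.98
position: [0.4981, -0.3386, 0.0799]
tool_rot: [-0.499, 0.5, 0.501, 0.5]
contact_force: [-0.5, -0.4, -0.4]
finger_gap: 0.0796
```

>>> jog_arm(
  series="-0.7 0 0 0 80; -0.6 0 0 0 80; -0.3 0 0 0 80; 0 0 0 0 80",
)

```text
time: 16.48
position: [0.4995, -0.3396, 0.1611]
tool_rot: [0.501, -0.5, -0.499, -0.5]
contact_force: [0.4, -0.1, -0.6]
finger_gap: 0.0802
```

```bash
python3 -c "
from h import *
go(.683,.185,.1,0);snap('wrist','w9')"
```

```text
t 16.48 pos [ 0.4995 -0.3396  0.1611] yaw 90.0 tilt [ 1.3e-03 -9.0e-04 -1.0e+00] F [ 0.4 -0.1 -0.6] gap 0.0802
twist 90.0 units [ 1.217 10.492  3.669]
```

View pics/w9.png

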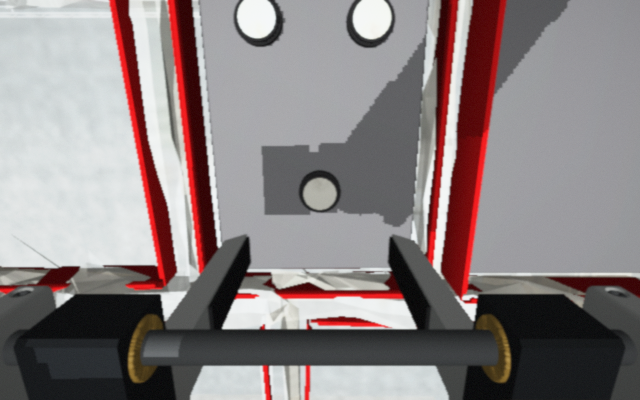

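The capsule lies flat, pale side up, at (320,192) in its tray, which completes step 1. Now the fixture, measured from the w5 and top images.

```bash
python3 - <<'E'
from h import *
im=cv2.imread("pics/w5.png")[100:310,455:640]
cv2.imwrite("pics/w5z.png",cv2.resize(im,None,fx=2.8,fy=2.8,interpolation=cv2.INTER_CUBIC))
im=cv2.imread("pics/t4.png")[140:165,260:300]
E
```

```text
(no output)
```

View pics/w5z.png

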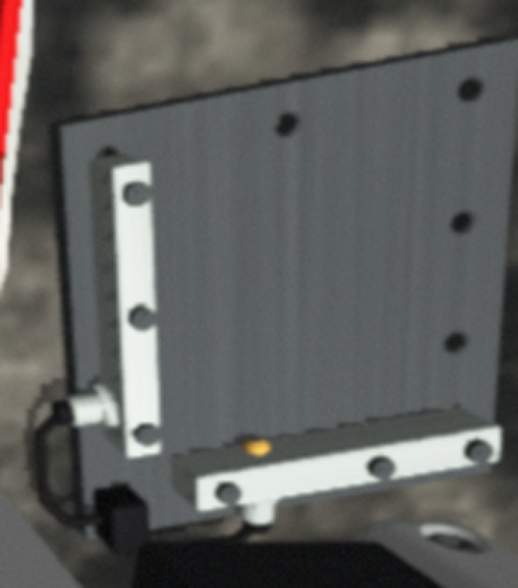

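The zoom shows the tops of both fences. The right fence's working edge runs from (150,162) to (160,452), and the far fence's from (196,480) to (500,427). I'll fit the fixture frame to these.

```bash
cat > fit.py <<'E'
from h import *
def fit(W,F):
    W=np.array(W);F=np.array(F);a=W-W.mean(0);b=F-F.mean(0)
    th=np.arctan2((b[:,0]*a[:,1]-b[:,1]*a[:,0]).sum(),(a*b).sum());c,s=np.cos(th),np.sin(th);M=np.array([[c,-s],[s,c]])
    t=W.mean(0)-M@F.mean(0);print("yaw",np.degrees(th).round(2),"org",t.round(4),"seat",(M@[.022,-.015]+t).round(4),"res mm",((W-(F@M.T+t))*1e3).round(1).tolist())
E
python3 - <<'E'
from fit import *
d=pickle.load(open("pics/w5.pkl","rb"));P=d["pose"]
Z=lambda u,v:(455+(u-.9)/2.8,100+(v-.9)/2.8)
pts=[(150,162),(160,452),(196,480),(500,427)]
F=[(-.067,-.055),(.038,-.055),(.05,-.043),(.05,.062)]
fit([ray(d,*Z(*p),.03,P)[:2] for p in pts],F)
# plate left-front/right-front corner
print(ray(d,*Z(60,125),.012,P))
t=pickle.load(open("pics/top0.pkl","rb"))
q=[(28,97),(80,472),(438,400)]   # plate far-left, near-left, near-right in topz3
fit([ray(t,190+(u-4)/8,170+(v-4)/8,.012)[:2] for u,v in q],[(.08,.075),(-.08,.075),(-.08,-.075)])
q=[(358,170),(385,375),(55,155),(308,100)]
fit([ray(t,190+(u-4)/8,170+(v-4)/8,.03)[:2] for u,v in q],[(.033,-.055),(-.067,-.055),(.05,.062),(.05,-.043)])
E
```

```text
yaw 10.8 org [0.5274 0.3887] seat [0.5518 0.3781] res mm [[0.5, 0.3], [-0.9, -0.0], [0.5, 0.4], [-0.1, -0.6]]
[0.46270238 0.3004504  0.012     ]
yaw 10.43 org [0.5276 0.3914] seat [0.5519 0.3807] res mm [[-2.2, -2.2], [0.8, -0.7], [1.4, 2.9]]
yaw 9.7 org [0.5237 0.3897] seat [0.5479 0.3786] res mm [[-9.9, -3.7], [5.2, 0.2], [0.4, 1.0], [4.4, 2.6]]
```

>>> jog_arm(
  series="0 -0.1 0.5 0 60; 0 -0.15 0.8 0 60; 0 -0.2 0.9 0 60; 0 -0.2 0.9 0 60; 0 -0.2 0.9 0 60; 0 -0.2 0.9 0 60; 0 -0.2 0.9 0 60; 0 -0.2 0.9 0 60",
)

```text
time: 17.52
position: [0.5707, -0.0029, 0.1588]
tool_rot: [-0.499, 0.501, 0.501, 0.499]
contact_force: [-0.0, 0.6, 0.3]
finger_gap: 0.0601
```

>>> jog_arm(
  series="0 -0.2 0.9 0 60; 0 -0.3 0.9 0 60; 0 -0.3 0.9 0 60; 0 -0.3 0.7 0 60; 0 -0.2 0.3 5 60; 0 0 0 10 60; 0 0 0 10 60; 0 0 0 10 60",
)

```text
time: 18.52
position: [0.6355, 0.1804, 0.1582]
tool_rot: [-0.325, 0.629, 0.325, 0.627]
contact_force: [-0.2, -1.3, 0.3]
finger_gap: 0.0595
```

>>> jog_arm(
  series="0 0 0 10 60; 0 0 0 10 60; 0 0 0 10 60; 0 0 0 10 60; 0 0 0 10 60; 0 0 0 10 60; 0 0 0 5 60; 0 0 0 0 60",
)

```text
time: 19.52
position: [0.6356, 0.1805, 0.1586]
tool_rot: [0.061, 0.705, -0.062, 0.704]
contact_force: [0.3, 0.0, 0.1]
finger_gap: 0.0601
```

```bash
python3 -c "
from h import *
go(.685,.184,.1,0);snap('wrist','w10')"
```

```text
t 19.52 pos [0.6356 0.1805 0.1586] yaw -9.94 tilt [-0.0027 -0.0017 -1.    ] F [0.3 0.  0.1] gap 0.0601
twist -9.94 units [1.169 0.073 0.991]
```

View pics/w10.png

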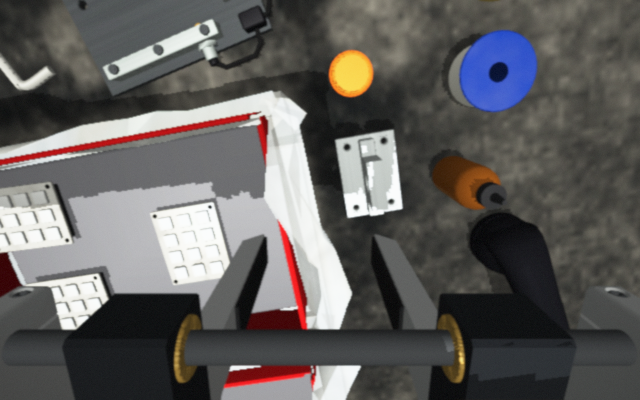

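The bracket is seen from above, with foot corners at about (335,139), (394,130), (402,208) and (347,218) and the web in the middle. The yaw overshot by 10°, so I'll correct that.

```bash
python3 - <<'E'
from fit import *
im=cv2.imread("pics/w10.png")[120:230,320:420]
cv2.imwrite("pics/w10z.png",cv2.resize(im,None,fx=5,fy=5,interpolation=cv2.INTER_CUBIC))
E
```

```text
(no output)
```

View pics/w10z.png

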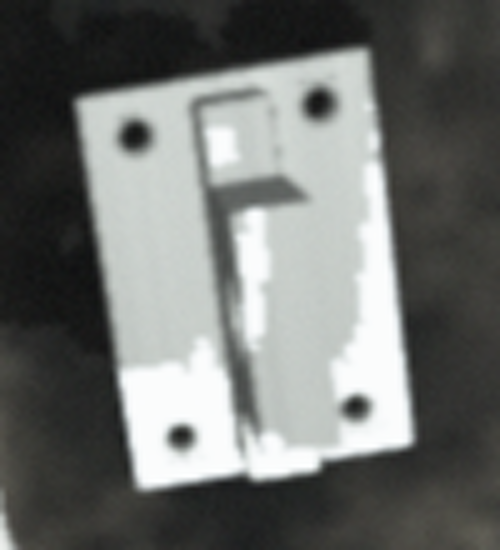

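```bash
python3 - <<'E'
from fit import *
d=pickle.load(open("pics/w10.pkl","rb"));P=d["pose"]
Z=lambda u,v:(320+(u-2)/5,120+(v-2)/5)
fit([ray(d,*Z(*p),.01,P)[:2] for p in [(77,98),(370,48),(413,443),(138,490)]],[(-.028,.04),(.028,.04),(.028,-.04),(-.028,-.04)])
go(.685,.184,.1,-2)
E
```

```text
yaw -0.15 org [0.6879 0.1855] seat [0.7098 0.1704] res mm [[-0.2, 0.2], [0.3, 0.0], [0.3, 0.1], [-0.4, -0.4]]
t 19.57 pos [0.6358 0.1805 0.1589] yaw -9.9 tilt [-0.0023 -0.0013 -1.    ] F [ 0.7  0.1 -0.5] gap 0.0601
twist -7.9 units [1.176 0.106 0.985]
```

>>> jog_arm(
  series="0 0 0 -9.8 44; 0 0.05 0.5 0 44; 0 0.04 0.5 0 44; 0.5 0 0.03 0 44; 0.6 0 0 0 44; 0 0 0 0 44; 0 0 0 0 44",
)

```text
time: 20.45
position: [0.6887, 0.185, 0.1062]
tool_rot: [0.001, 0.707, -0.001, 0.707]
contact_force: [-0.5, -0.3, 1.2]
finger_gap: 0.0438
```

```bash
python3 -c "
from h import *
go(.687,.185,.031,0);snap('wrist','w11')"
```

```text
t 20.45 pos [0.6887 0.185  0.1062] yaw -0.17 tilt [ 1.e-03  1.e-04 -1.e+00] F [-0.5 -0.3  1.2] gap 0.0438
twist -0.17 units [ 1.503e+00  1.000e-03 -3.500e-02]
```

View pics/w11.png

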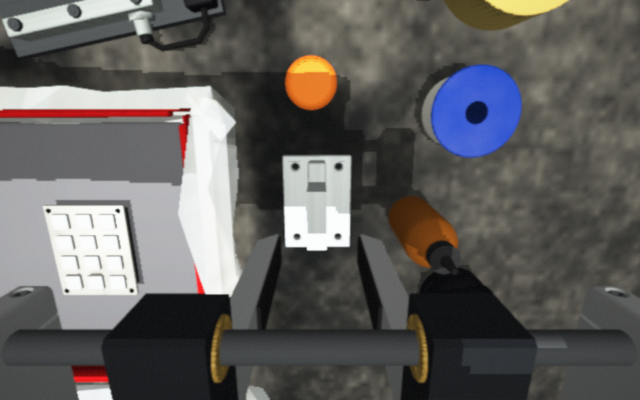

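The bracket is centred under the jaws and squared to them: foot at (283-351,156-247), with the bottle clear on the right. Descending.

>>> jog_arm(
  series="0.5 0 -0.03 0 44; 0.5 0 0 0 44; 0.3 0 0 0 44; 0.15 0 0 0 44; 0.05 0 0 0 44; 0 0 0 0 44",
)

```text
time: 21.25
position: [0.6871, 0.1851, 0.0311]
tool_rot: [0.001, 0.707, -0.001, 0.707]
contact_force: [0.1, 0.2, 0.0]
finger_gap: 0.0442
```

>>> jog_arm(
  series="0 0 0 0 8; 0 0 0 0 8; 0 0 0 0 8; 0 0 0 0 8; 0 0 0 0 8; 0 0 0 0 8; 0 0 0 0 8",
  grip_force=50,
)

```text
time: 22.12
position: [0.6868, 0.1851, 0.0306]
tool_rot: [0.001, 0.707, -0.001, 0.707]
contact_force: [0.3, -0.1, 0.7]
finger_gap: 0.0138
```

```bash
python3 -c "
from h import *
go(.687,.185,.031,0)"
```

```text
t 22.12 pos [0.6868 0.1851 0.0306] yaw -0.2 tilt [ 3.e-04  1.e-04 -1.e+00] F [ 0.3 -0.1  0.7] gap 0.0138
twist -0.2 units [-0.008 -0.002  0.004]
```

>>> jog_arm(
  series="-0.4 0 0 0 8; -0.8 0 0 0 8; -0.8 0 0 0 8; -0.6 0.1 0 0 8; -0.2 0.5 -0.3 0 8; 0 0.7 -0.5 0 8; 0 0.7 -0.5 0 8; 0 0.7 -0.5 0 8",
)

```text
time: 23.12
position: [0.5958, 0.3212, 0.1712]
tool_rot: [0.001, 0.707, -0.001, 0.707]
contact_force: [0.0, 0.0, -3.6]
finger_gap: 0.0137
```

>>> jog_arm(
  series="0 0.7 -0.5 0 8; 0 0.5 -0.5 0 8; 0 0.2 -0.25 0 8; 0 0 0 -5.5 8; 0 0 0 -5.5 8; 0 0 0 0 8; 0 0 0 0 8",
)

```text
time: 24.0
position: [0.5354, 0.3897, 0.1707]
tool_rot: [-0.066, 0.704, 0.065, 0.704]
contact_force: [-0.3, -1.0, -3.7]
finger_gap: 0.0138
```

```bash
python3 -c "
from h import *
go(.5345,.390,.1,10.8);snap('wrist','w12')"
```

```text
t 24.0 pos [0.5354 0.3897 0.1707] yaw 10.63 tilt [ 3.e-04 -4.e-04 -1.e+00] F [-0.3 -1.  -3.7] gap 0.0138
twist -0.17 units [ 1.414  0.011 -0.016]
```

View pics/w12.png

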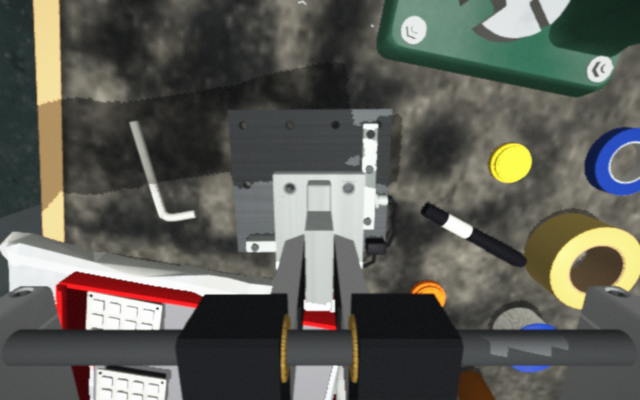

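The bracket hangs above the fixture, with foot corners at (274,174) and (366,171). The far fence is at (362-378,124-230), the right fence end at (247,241), and the pen and hex key are clear. I'll zoom in to refine.

```bash
python3 - <<'E'
from fit import *
im=cv2.imread("pics/w12.png")[100:270,220:400]
im=np.clip(im.astype(float)*1.3,0,255).astype(np.uint8)
cv2.imwrite("pics/w12z.png",cv2.resize(im,None,fx=3.4,fy=3.4,interpolation=cv2.INTER_CUBIC))
E
```

```text
(no output)
```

View pics/w12z.png

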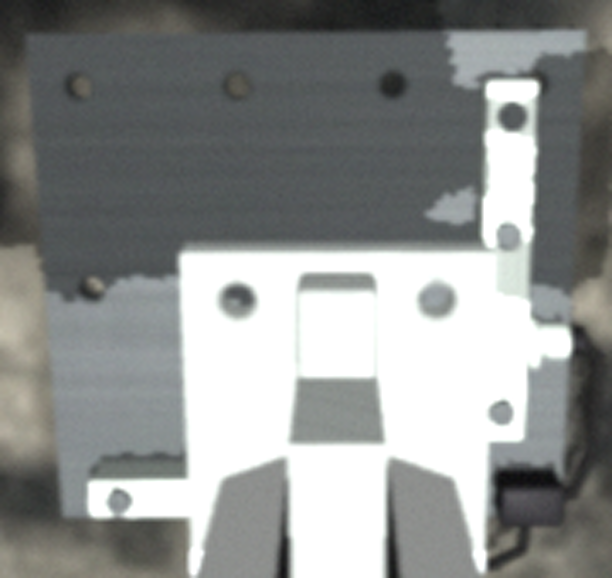

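```bash
python3 - <<'E'
from fit import *
d=pickle.load(open("pics/w12.pkl","rb"));P=d["pose"]
Z=lambda u,v:(220+(u-1.2)/3.4,100+(v-1.2)/3.4)
r=lambda u,v,z:ray(d,*Z(u,v),z,P)[:2]
fit([r(27,32,.012),r(63,517,.012),r(586,30,.012),r(487,98,.03),r(88,480,.03)],[(-.08,.075),(-.08,-.075),(.08,.075),(.05,.062),(-.067,-.055)])
fit([r(27,32,.012),r(63,517,.012),r(586,30,.012)],[(-.08,.075),(-.08,-.075),(.08,.075)])
a,b=r(179,250,.15),r(497,250,.15);v=b-a;print('br',a,b,np.linalg.norm(v),np.degrees(np.arctan2(v[1],v[0])));n=np.array([-v[1],v[0]])/np.linalg.norm(v);print("ctr",(a+b)/2-n*.04, "tcp",P[:2,3])
E
```

```text
yaw 10.48 org [0.5276 0.3891] seat [0.552  0.3784] res mm [[-0.1, 0.5], [0.6, 0.7], [-1.1, 1.3], [-0.0, -3.5], [0.6, 1.0]]
yaw 10.87 org [0.5276 0.3901] seat [0.552  0.3796] res mm [[0.4, 0.1], [0.1, 0.1], [-0.5, -0.2]]
br [0.5012213  0.42465456] [0.55655084 0.43503298] 0.05629449380149668 10.623789061577837
ctr [0.53626045 0.39052941] tcp [0.53536933 0.38965511]
```

>>> jog_arm(
  series="0.4 0 0 0 8; 0.7 0 0 0 8; 0.7 0 0 0 8; 0.4 0 0 0 8; 0.15 0 0 0 8; 0 0 0 0 8; 0 0 0 0 8",
)

```text
time: 24.92
position: [0.5358, 0.3911, 0.0543]
tool_rot: [-0.066, 0.703, 0.067, 0.705]
contact_force: [-0.1, 0.0, -3.8]
finger_gap: 0.0135
```

```bash
python3 -c "
from h import *
go(.5345,.390,.0426,10.7)"
```

```text
t 24.93 pos [0.5358 0.3911 0.0543] yaw 10.8 tilt [ 0.002   0.0014 -1.    ] F [-0.1  0.  -3.8] gap 0.0135
twist 0.1 units [ 0.234 -0.017 -0.031]
```

>>> jog_arm(
  series="0.1 0 0 0 8; 0.08 0 0 0 8; 0.03 0 0 0 8; 0 0 0 0 8",
)

```text
time: 25.42
position: [0.5347, 0.3905, 0.0426]
tool_rot: [-0.067, 0.704, 0.067, 0.704]
contact_force: [-2.0, -0.2, -1.8]
finger_gap: 0.0138
```

>>> jog_arm(
  series="0.03 0 0 0 8; 0 0 0 0 8",
)

```text
time: 25.68
position: [0.5347, 0.3906, 0.0426]
tool_rot: [-0.066, 0.704, 0.067, 0.704]
contact_force: [-4.1, -2.0, 7.9]
finger_gap: 0.014
```

>>> jog_arm(
  series="-0.015 0 0 0 8; 0 -0.06 0.06 0 8; 0 -0.06 0.06 0 8; 0 -0.04 0.04 0 8; 0 0 0 0 8",
)

```text
time: 26.3
position: [0.5444, 0.3862, 0.0426]
tool_rot: [-0.066, 0.704, 0.068, 0.704]
contact_force: [-1.6, 3.3, 6.2]
finger_gap: 0.0135
```

```bash
cat >> h.py <<'E'
def fx():
    from station import sensors
    o=sensors.get_obs();T=pose(o);M=R.from_euler('z',10.7,degrees=True).as_matrix()
    p=M.T@(T[:3,3]-[.552,.379,0]);f=M.T@o["contact_force"];zz=T[:3,2]
    print("t",round(o["time"],2),"rel seat mm",(p*1e3).round(1),"F fix",f.round(1),"yaw",np.degrees(np.arctan2(zz[1],zz[0])).round(2),"tilt",T[:3,0].round(4),"tq",o["ft_torque"].round(2),"gap",round(o["finger_gap"],4))
E
python3 -c "
from h import *
fx()"
```

```text
t 26.3 rel seat mm [-6.1  8.4 42.6] F fix [-1.   3.5  6.2] yaw 10.82 tilt [ 9.e-04  3.e-03 -1.e+00] tq [ 0.38  0.68 -0.06] gap 0.0135
```

>>> jog_arm(
  series="-0.01 -0.05 0.04 0 8; 0 -0.05 0.02 0 8; 0 0 0 0 8",
)

```text
time: 26.68
position: [0.5474, 0.3821, 0.0427]
tool_rot: [-0.066, 0.704, 0.068, 0.704]
contact_force: [-3.9, 4.1, 4.6]
finger_gap: 0.0136
```

```bash
python3 -c "
from h import *
fx()"
```

```text
t 26.68 rel seat mm [-4.   3.9 42.7] F fix [-3.1  4.8  4.6] yaw 10.85 tilt [-7.e-04  3.e-03 -1.e+00] tq [0.89 1.01 0.03] gap 0.0136
```

>>> jog_arm(
  series="0 -0.04 0 0 8; 0 -0.04 0.02 0 8; 0 0 0 0 8",
)

```text
time: 27.05
position: [0.5482, 0.3797, 0.0428]
tool_rot: [-0.065, 0.704, 0.069, 0.703]
contact_force: [-5.3, 5.1, 5.8]
finger_gap: 0.0134
```

```bash
python3 -c "
from h import *
fx()"
```

```text
t 27.05 rel seat mm [-3.6  1.4 42.8] F fix [-4.3  6.   5.8] yaw 10.9 tilt [-0.0019  0.0046 -1.    ] tq [ 1.39  1.3  -0.03] gap 0.0134
```

>>> jog_arm(
  series="0 -0.04 0 0 8; 0 -0.04 0 0 8; 0 0 0 0 8",
)

```text
time: 27.42
position: [0.5485, 0.3783, 0.0429]
tool_rot: [-0.065, 0.704, 0.07, 0.704]
contact_force: [-6.0, 10.3, 5.5]
finger_gap: 0.014
```

```bash
python3 -c "
from h import *
fx()"
```

```text
t 27.43 rel seat mm [-3.6 -0.1 42.9] F fix [-3.9 11.3  5.5] yaw 10.95 tilt [-0.0018  0.0077 -1.    ] tq [ 2.3   1.45 -0.06] gap 0.014
```

>>> jog_arm(
  series="0 0 0.04 0 8; 0 0 0.04 0 8; 0 0 0.04 0 8; 0 0 0 0 8",
)

```text
time: 27.92
position: [0.5496, 0.3786, 0.0429]
tool_rot: [-0.065, 0.708, 0.07, 0.7]
contact_force: [-14.6, 7.8, 14.7]
finger_gap: 0.0133
```

```bash
python3 -c "
from h import *
fx()"
```

```text
t 27.93 rel seat mm [-2.4  0.  42.9] F fix [-12.9  10.4  14.7] yaw 10.96 tilt [-0.0111  0.0054 -0.9999] tq [ 1.45  3.55 -0.26] gap 0.0133
```

>>> jog_arm(
  series="-0.02 0 0 0 8; 0 0 0 0 8",
)

```text
time: 28.18
position: [0.5496, 0.3785, 0.043]
tool_rot: [-0.065, 0.708, 0.07, 0.7]
contact_force: [-12.5, 8.8, 9.4]
finger_gap: 0.0139
```

```bash
python3 -c "
from h import *
fx()
d=snap('wrist','w13')
im=d['image'][120:300,230:410][...,::-1]
cv2.imwrite('pics/w13z.png',cv2.resize(np.clip(im.astype(float)*1.2,0,255).astype(np.uint8),None,fx=3.3,fy=3.3,interpolation=cv2.INTER_CUBIC))"
```

```text
t 28.18 rel seat mm [-2.4 -0.  43. ] F fix [-10.6  10.9   9.4] yaw 10.96 tilt [-0.0109  0.0051 -0.9999] tq [ 1.75  3.19 -0.14] gap 0.0139
```

View pics/w13.png

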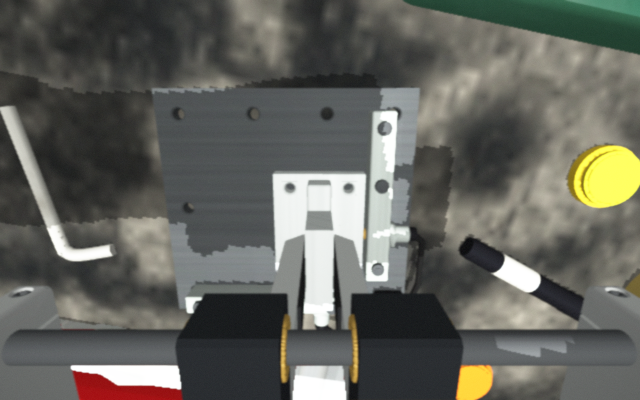

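View pics/w13z.png

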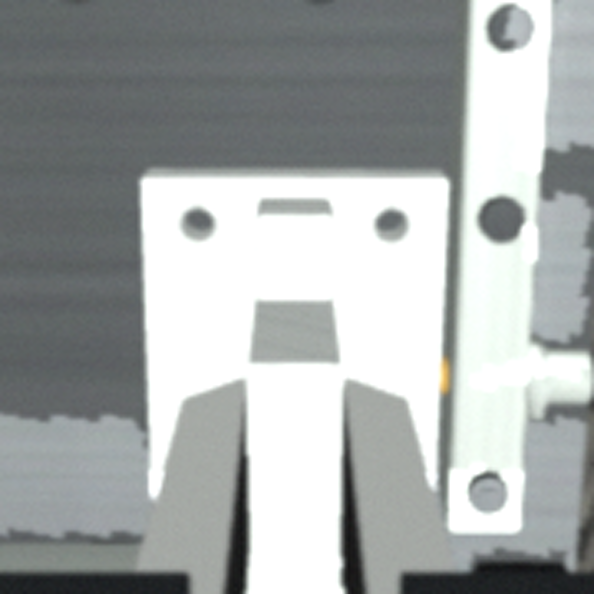

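The far pin still shows at zoomed (444,375), with a gap of about 2 mm to the far fence. I'll unload downward a little and push further along x.

>>> jog_arm(
  series="-0.02 0 0.03 0 8; 0 0 0.03 0 8; 0 0 0.03 0 8; 0 0 0 0 8",
)

```text
time: 28.72
position: [0.5514, 0.3789, 0.0431]
tool_rot: [-0.066, 0.709, 0.069, 0.698]
contact_force: [-15.5, 7.8, 7.5]
finger_gap: 0.0134
```

```bash
python3 -c "
from h import *
fx()"
```

```text
t 28.73 rel seat mm [-0.6 -0.  43.1] F fix [-13.8  10.5   7.5] yaw 10.97 tilt [-0.0162  0.0035 -0.9999] tq [ 1.58  4.02 -0.2 ] gap 0.0134
```

>>> jog_arm(
  series="0 0 0.03 0 8; 0 0 0.03 0 8; 0 0 0 0 8",
)

```text
time: 29.1
position: [0.5516, 0.3789, 0.0433]
tool_rot: [-0.066, 0.711, 0.069, 0.696]
contact_force: [-21.2, 5.5, 13.8]
finger_gap: 0.0138
```

```bash
python3 -c "
from h import *
fx()
d=snap('wrist','w14')
im=d['image'][120:300,230:410][...,::-1]
cv2.imwrite('pics/w14z.png',cv2.resize(np.clip(im.astype(float)*1.2,0,255).astype(np.uint8),None,fx=3.3,fy=3.3,interpolation=cv2.INTER_CUBIC))"
```

```text
t 29.1 rel seat mm [-0.4 -0.  43.3] F fix [-19.8   9.3  13.8] yaw 11.0 tilt [-0.0215  0.0022 -0.9998] tq [ 1.16  5.32 -0.27] gap 0.0138
```

View pics/w14z.png

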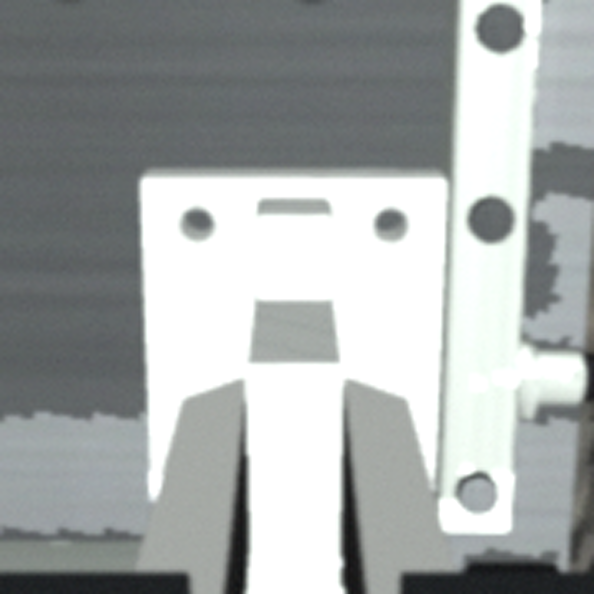

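The far pin is out of sight and the foot lies along the far fence. The x force rose sharply with no travel, so it is in contact. Now I'll firm up y, ease x, and check from the scene camera.

>>> jog_arm(
  series="0 -0.04 0 0 8; 0 -0.04 0 0 8; 0 0 -0.02 0 8; 0 0 0 0 8",
)

```text
time: 29.65
position: [0.5516, 0.3787, 0.0434]
tool_rot: [-0.065, 0.71, 0.072, 0.697]
contact_force: [-20.1, 11.2, 11.0]
finger_gap: 0.0136
```

```bash
python3 -c "
from h import *
fx()
d=snap('scene','s15')
im=d['image'][230:350,320:450][...,::-1]
cv2.imwrite('pics/s15z.png',cv2.resize(im,None,fx=5,fy=5,interpolation=cv2.INTER_CUBIC))"
```

```text
t 29.65 rel seat mm [-0.4 -0.2 43.4] F fix [-17.7  14.7  11. ] yaw 11.09 tilt [-0.0195  0.0074 -0.9998] tq [ 2.55  5.07 -0.17] gap 0.0136
```

View pics/s15z.png

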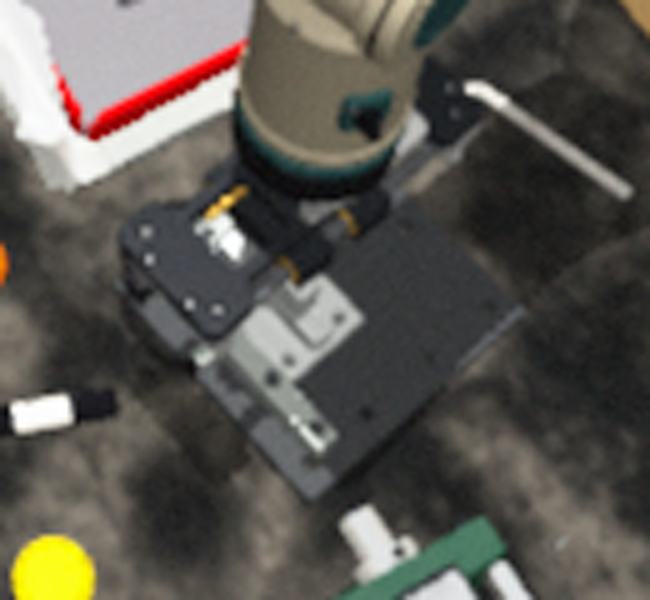

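Contact in y looks hard: 4 mm commanded gave 0.2 mm of travel and about 5 N more. A differential check in w14 compares the foot's left edge with the far fence's left end and the plate's left edge. Home would be 37 mm and 50 mm.

```bash
python3 -c "
from h import *
im=cv2.imread('pics/w14.png')[70:190,140:430]
cv2.imwrite('pics/w14y.png',cv2.resize(np.clip(im.astype(float)*1.3,0,255).astype(np.uint8),None,fx=2.7,fy=2.7,interpolation=cv2.INTER_CUBIC))"
```

```text
(no output)
```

View pics/w14y.png

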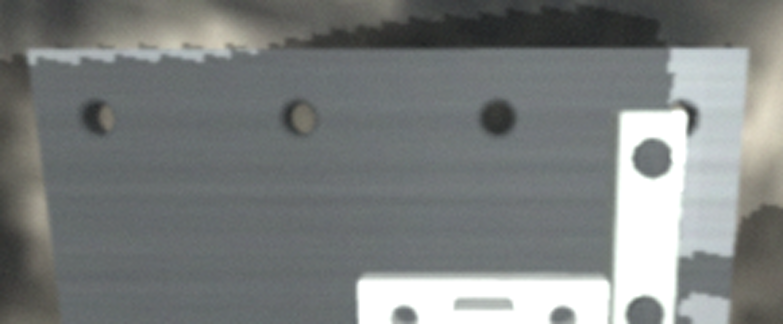

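```bash
python3 -c "
from h import *
d=pickle.load(open('pics/w14.pkl','rb'));P=d['pose']
M=R.from_euler('z',10.7,degrees=True).as_matrix()
Z=lambda u,v:(140+(u-.9)/2.7,70+(v-.9)/2.7)
f=lambda u,v,z:((M.T@(ray(d,*Z(u,v),z,P)-[.552,.379,0]))*1e3+[22,-15,0]).round(1)
print('plate',f(500,48,.012),'far-left corner',f(748,48,.012),'near-left',f(27,52,.012),'fence end',f(622,111,.03),'foot top',f(480,281,.0222),'foot bot',f(480,272,.0122))
print('foot far edge',f(610,300,.0222),'fence face',f(615,200,.03), f(612,300,.03))
"
```

```text
plate [25.  75.4 12. ] far-left corner [79.2 75.6 12. ] near-left [-80.2  74.1  12. ] fence end [50.  62.3 30. ] foot top [21.  25.3 22.2] foot bot [20.8 25.6 12.2]
foot far edge [50.2 21.3 22.2] fence face [49.4 44.3 30. ] [49.7 22.9 30. ]
```

The foot's left edge is at y = 25.3 mm (home 25) and its far edge at x = 50.2 mm (home 50), so it is home. I'll hold briefly and do a final check.

>>> jog_arm(
  series="0 0 -0.02 0 8; 0 0 0 0 8; 0 0 0 0 8; 0 0 0 0 8; 0 0 0 0 8; 0 0 0 0 8",
)

```text
time: 30.45
position: [0.5516, 0.3787, 0.0434]
tool_rot: [-0.065, 0.71, 0.072, 0.698]
contact_force: [-17.4, 11.4, 9.6]
finger_gap: 0.0135
```

```bash
python3 -c "
from h import *
from station import sensors
fx(); print(abs(sensors.get_obs()['dq']).max()); snap('top','t16')
d=snap('wrist','w16')
im=d['image'][70:300,140:430][...,::-1]
cv2.imwrite('pics/w16z.png',cv2.resize(np.clip(im.astype(float)*1.2,0,255).astype(np.uint8),None,fx=2.6,fy=2.6,interpolation=cv2.INTER_CUBIC))
fx()"
```

```text
t 30.45 rel seat mm [-0.5 -0.2 43.4] F fix [-15.   14.4   9.6] yaw 11.08 tilt [-0.0177  0.0078 -0.9998] tq [ 2.65  4.66 -0.21] gap 0.0135
0.0023916389727815183
t 30.55 rel seat mm [-0.4 -0.2 43.4] F fix [-15.2  14.3   9. ] yaw 11.08 tilt [-0.0177  0.0077 -0.9998] tq [ 2.65  4.63 -0.17] gap 0.0138
```

View pics/t16.png

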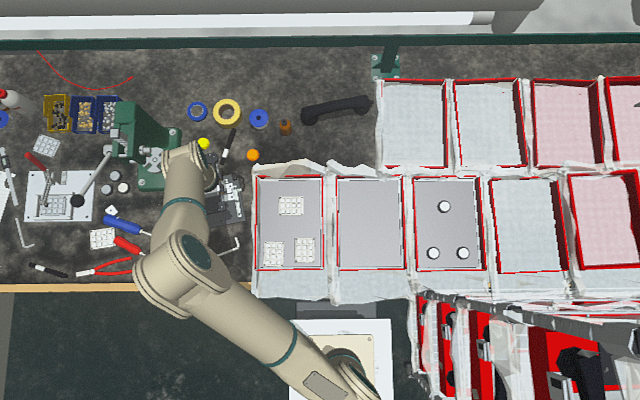

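View pics/w16z.png

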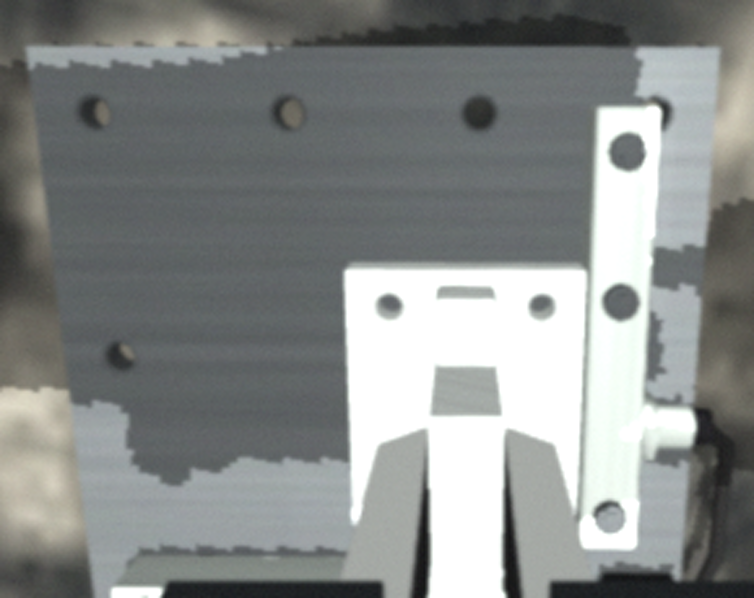

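The top view shows the keypad in the left tray at (291,206) and the capsule in the right tray at (444,206). The pen, hex key and bottle have not moved. The wrist view shows the foot flush along the far fence with no pin showing, at about 15 N and 14 N, steady. Handing in.

```bash
python3 -c "
from station import ticket
print(ticket.hand_in())"
```

```text
the job is handed in; nothing more can be done
None
```

I handed the job in at about 30.6 s of the 70 s allowed, with the bracket still held and pressed into the fixture corner. No verdict was reported.

- **Keypad and capsule:** The keypad lies flat, keys up, in the left tray with the other keypads. The capsule lies flat, pale side up, in the right tray with the other capsules. The last top view shows both in place and released.
- **Bracket:** It stands on the plate, gripped at 50 N.
  - The last readings showed about 15 N towards the far fence and 14 N towards the right fence, steady.
  - Measured in the wrist image just before the last small push, the foot was 0.2–0.6 mm from home on both axes, and it moved only about 0.2 mm afterwards.
  - The tool yaw is within about 0.5° of my estimate of the fixture's.
- **Left alone:** The hex key, marker pen and oil bottle look unmoved in the last top view. I judged that by eye.

**What is less certain:**
- The tool leans about 0.019 rad under the push; the limit for the bracket is 0.05.
- The right pin was hidden by the gripper. That it is pushed in is inferred from the foot's position and the force rising without travel, not seen.
- One rough fixture fit from the top camera disagreed by up to 10 mm. I dropped it in favour of the closer wrist views, which agreed with each other to about 1 mm.

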